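# Block up the sprung foot of a craft press with a taper feeler blade

### The job

Pick up the taper feeler blade by its black handle and slide it flat along the anvil, thin end first, under the sprung foot of the green hand press until it drags firmly and has lifted the foot by about 2 mm; the gap is different every time, so go by feel, and do not force it. Let go, leaving the blade wedged there, then swing the lock lever on top of the press right over to the back. Leave the pots and other craft things where they are.

Things in the scene. Friction and masses are not known exactly. Their poses are not given: they have to be found in the camera images.
- blade: Taper feeler blade, 120 g, lying flat. Origin: underside, below the middle of the handle; x to the thin tip, z up. Black handle x -35 to 35 mm, 16 mm wide (y), 40 mm high: grip it across y. Steel neck x 35 to 80, 24 mm wide, 19.3 mm thick. Steel taper x 80 to 165, 24 mm wide, flat underside, thickness falling evenly from 19.3 mm to 4 mm at the tip (0.18 mm per mm).
- press: Green hand press, fixed. Origin: on the table below the foot. Its mouth opens to its -x: push the blade in along +x. Steel base plate (the anvil) 24 mm high, x -120 to 130 mm, y -70 to 70. Column x 75 to 125, y -45 to 45, up to z 196. A head arm, 50 mm wide, reaches from the column to x = -25, underside at z 135 or more.
- anvil (a point): Point on the flat top of the anvil (24 mm above the table) straight below the middle of the foot; axes as the press. The foot is a level round steel bar along y, 20 mm in diameter, 84 mm long, on a sprung stem 22 mm thick, hanging 7 to 14 mm clear of the anvil: set differently each time and not measured.
- lip (a point): Middle of the anvil's front edge, on its top, 120 mm in front of point anvil.
- spring (a point): Point of the press in the middle of the coil spring of the foot, 76 mm above point anvil. The spring presses the foot on the blade with about 2 N at first touch plus 2 N per mm of lift, up to 8 mm. Beyond the drag of free sliding, the push needed along the anvil is about 2 to 4 N at first touch, 5.5 to 7.5 N at 2 mm of lift and over 9 N at 4 mm. Let go, the blade stays wedged.
- lock (a joint): Lock lever on the column, rad: 0 leaning 0.5 to the front of the press (-x), 1.0 swung right over to the back (+x), leaning 0.5 there; starts between 0 and 0.25; stays where it is left; about 1 N at its ball moves it. Its pivot is at x = 100 mm, z = 218 mm in the press frame, its axis along the press y.
- lock_tip (a point): Centre of the black ball, 26 mm in diameter, at the end of the lock lever, 70 mm from its pivot; upright at mid-swing it is 288 mm above the table.
- pot_large: Round lidded bead pot, 70 mm across, 42 mm high, white lid; origin under its centre. Leave it.
- pot_mid: Round lidded bead pot, 56 mm across, 36 mm high; origin under its centre. Leave it.
- pot_small: Round lidded bead pot, 48 mm across, 28 mm high; origin under its centre. Leave it.
- saucer: Red saucer, 120 mm across, 18 mm high; origin under its centre. Leave it.
- bead_pack: Blue bead pack, 30 x 100 x 22 mm; origin under its centre. Leave it.
- bracelet: White bangle ring, 64 mm across, 8 mm high; origin under its centre. Leave it.
- paper_folder: Flat white paper-folding bar, 150 x 24 x 6 mm, no handle and no taper; origin under its centre. Leave it.
There are look-alikes about, which are no part of the job. Of the things shaped like the blade, the bare steel one is meant.

How it is judged:
On the way, in this order (a step that is already met when the one before it is completed fails the run):
1. the blade lies flat under the foot, pinched between foot and anvil: its contact forces with the press, above and below together, are 9.2 to 18 N (a lift of about 1 to 3.2 mm) (contact force between blade and press between 9.2 and 18 N and x of anvil in the frame of blade between 0.081 and 0.163 m and y of anvil in the frame of blade between -0.022 and 0.022 m and angle between blade's own z axis and vertical below 0.12 rad), for 0.3 s.
2. then the lock lever is swung over to the back (past 0.85 rad) (all of step 1 and value of joint lock above 0.85 rad), for 0.2 s.
At the end, for the whole second after the job is handed in: The blade is let go and at rest, flat (within 0.12 rad) on the anvil with its taper under the middle of the foot (within 22 mm sideways), pinched there with 9.2 to 18 N in all above and below (a foot lift of about 1 to 3.2 mm), and the lock lever stands at the back, past 0.85 rad (all of step 2 and linear speed of blade below 0.01 m/s and velocity of joint lock below 0.1 rad/s); the robot touches nothing.
It fails at once if the blade is forced: its contact forces with the press add up to more than 32 N (a foot lift of over 6 mm, or the blade rammed against the press) (contact force between blade and press above 32 N).
It fails at once if a bystander is pushed more than 30 mm (distance of any of pot_large, pot_mid, pot_small, saucer, bead_pack, bracelet, paper_folder from where it was at the start of the episode above 0.03 m).
It also fails if it takes over 72 s, if anything falls off the work surface, if the arm or the gripper's body presses on something with over 40 N, if the wrist force passes 120 N, or if a joint passes its speed limit or range.

### The arm

A 7-joint arm with a two-finger parallel gripper is mounted at the origin on the work surface. World frame = base frame: x ahead of the robot, y to its left, z up, the work surface at z = 0. Lengths are in m, angles in rad, forces in N, time in s.
With the tool pointing down it reaches from about 0.425 to 0.875 m from the base axis. Payload 4.7 kg.
Tool frame: the origin (TCP) lies at the very end of the fingers, on their centre line; the grasp point (between the pads) lies 19 mm behind it (ctrl.grasp_offset is the distance from the TCP to the grasp point, in m); z points along the fingers, y is the direction in which the jaws open and shut (so a half turn about z gives the same grasp; the last joint's range is limited). The gripper opens to 87 mm and grips with 3 to 60 N. Pads are 19 mm wide; open, the fingers measure 117 mm over their backs; the gripper's body (75 mm by 190 mm) begins 51 mm behind the grasp point.
Start: joints at [0.014, 0.321, -0.07, 1.45, 0.023, 1.371, -0.057], TCP at [0.65, -0, 0.223] pointing down, gripper open.
Joint ranges: [-2.86, 2.86], [-0.3, 2.09], [-1.38, 1.24], [0.06, 2.45], [-1.56, 4.7], [0.09, 2.05], [-2.69, 2.69]. Speed limits (rad/s): [2.57, 2.57, 3.14, 3.14, 3.14, 3.14, 3.14].

### API

Orientations are given as a rotation vector (axis times angle).
In Python, from bench import ctrl gives the robot as it stands.
- The arm moves only by the shell command python3 -m creep 'ROWS' [FORCE]. ROWS is JSON, a list that holds one entry, the list of rows, each a list of 7 numbers: the opening, from 0 (shut) to 1 (fully open), then the shift along the tool's x, y, z in mm, then the turn, a rotation vector about the tool's x, y, z in rad. In form: [[[grip, dx, dy, dz, rx, ry, rz], ...]]. A call has 1 to 5 rows; each row is the pose to reach, as a shift and turn from the pose commanded when the call began, along the tool's axes at that moment; what a row does not reach only later rows make up. A row lasts 1/10 s, in which the tool goes at most 50 mm and 8.59 degrees, less where a joint would pass 70% of its speed; a pose out of reach is approached as far as the arm can. A call with a gripper value outside its range is refused whole. The fingers move at their own pace and stop on an object; FORCE is the grip in N (left out, the last holds). Time passes only in rows, so rows that repeat a pose let the fingers close. It gives the time, the measured TCP pose, the force and the opening at its end, in the units of the state.
- ctrl.get_state(): the state, without advancing time (a new reading comes with each control period).
- ctrl.get_image(name): name is "scene" or "side" or "wrist"; returns the picture (480x640x3 uint8, red, green, blue); there is no depth.
- ctrl.camera_params(name): a dict with "K" (3x3 intrinsics, pixels), "k1" (the pictures are not rectified: a ray, as slopes to the right and down, at radius r is drawn at 1 + k1 r^2 times it, then the intrinsics apply), "pose" (4x4, takes a point from camera to world coordinates). Camera axes: x right, y down, z forward; pixel columns grow to the right and rows downward; lengths in m; the calibration is good to about 2 mm. A picture is of the moment at which its call begins: read the wrist's pose just before it. camera_params takes no time and is no camera call; for the wrist camera it gives the pose at the moment of the call.
- ctrl.close_job(): hands the job in, once; it reports no verdict.
The state is a dict: "time": time; "joint_positions": joint angles; "qd": joint speeds; "joint_torque": joint torques, N m; "position": TCP position; "tool_rot": TCP orientation; "ft_force": force on the tool from outside, world axes, zero at the start; "torque": the same for the moment, N m; "grip_width": opening from 0.0 (shut) to 1.0 (fully open).
Only numpy, scipy, OpenCV 4.12 (cv2) and the standard library are available. Lean on these libraries where they do the work, as an engineer would, in place of code of your own. Each camera call takes 0.05 s, during which the arm holds its last target. There are 200 camera calls.

## Working session

There is one attempt and no reset: what is moved stays moved. The work goes in short steps, Python scripts to look and compute and a shell command to move; the robot and the scene stay as the last step left them, time stands still between calls to the robot, and variables do not carry over. Pictures are saved under pics/ and viewed, about 8 in all and at most 12, crops included, and the job is handed in when it is done.

```bash
mkdir -p pics; ls; python3 - <<'E'
from bench import ctrl
import cv2,numpy as np
for n in("scene","side"):
    im=ctrl.get_image(n); cv2.imwrite(f"pics/{n}0.png",im[:,:,::-1])
    p=ctrl.camera_params(n); print(n,np.round(p["K"],1).tolist(),p["k1"],np.round(p["pose"],3).tolist())
print(ctrl.get_state(), ctrl.grasp_offset)
E
```

```text
pics
scene [[437.6, 0.0, 314.5], [0.0, 437.6, 243.2], [0.0, 0.0, 1.0]] -0.1081621703217834 [[-0.715, 0.506, -0.482, 0.911], [0.699, 0.509, -0.502, 0.572], [-0.009, -0.696, -0.718, 0.847], [0.0, 0.0, 0.0, 1.0]]
side [[585.6, 0.0, 322.5], [0.0, 585.6, 238.1], [0.0, 0.0, 1.0]] -0.08568659102687605 [[0.98, -0.154, 0.13, 0.268], [-0.201, -0.744, 0.638, -0.813], [-0.001, -0.651, -0.759, 1.246], [0.0, 0.0, 0.0, 1.0]]
{'time': 0.1, 'joint_positions': array([ 0.01412137,  0.32172791, -0.07008512,  1.45154934,  0.02261427,
        1.37082144, -0.05685936]), 'qd': array([ 0.00044728, -0.00186048,  0.00130352, -0.00204747,  0.00151786,
       -0.00106335, -0.00043291]), 'joint_torque': array([ 1.37795760e-04, -4.92569017e+01, -4.06077392e-01, -3.13399816e+01,
       -6.42974046e-02,  3.95253638e-02,  6.49213871e-05]), 'position': array([ 6.49498323e-01, -6.77722208e-05,  2.21586355e-01]), 'tool_rot': array([-2.22058149e+00, -2.22069312e+00,  2.02560542e-03]), 'ft_force': array([-0.66756595, -0.18191567, -0.81073784]), 'torque': array([-0.00667908, -0.02993465, -0.03149982]), 'grip_width': 0.9990234262759415} 0.0187
```

View pics/scene0.png

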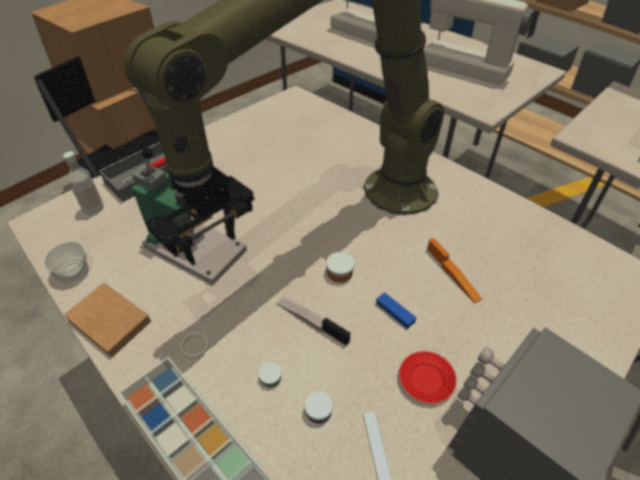

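View pics/side0.png

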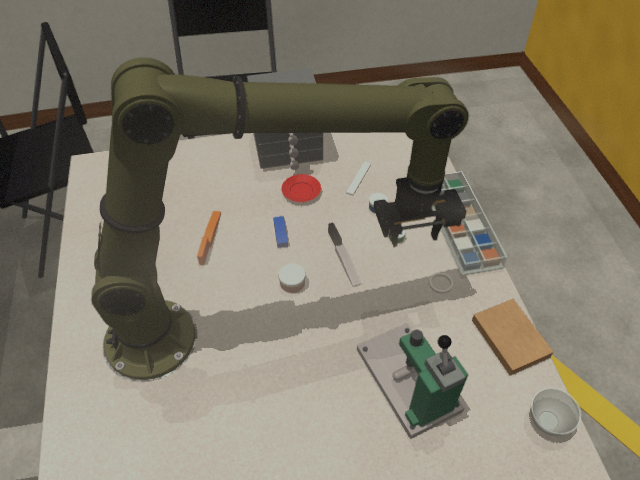

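The scene view shows the steel blade with its handle at (335,330) and tip at (280,300). In the side view the handle is at (335,233), the tip at (356,284), and the press plate corners are around (358,347), (408,328) and (412,432). The orange knife is a look-alike.

```bash
cat > h.py <<'E'
from bench import ctrl
import cv2,numpy as np
from scipy.spatial.transform import Rotation as R
def ray(p,uv):
    n=cv2.undistortPoints(np.array([[uv]],float),np.array(p["K"],float),np.array([p["k1"],0,0,0,0.]))[0,0]
    T=np.array(p["pose"]); d=T[:3,:3]@[n[0],n[1],1]; return T[:3,3],d/np.linalg.norm(d)
def onz(p,uv,z):
    o,d=ray(p,uv); return o+d*(z-o[2])/d[2]
def tri(*pu):
    A=np.zeros((3,3));b=np.zeros(3)
    for p,uv in pu:
        o,d=ray(p,uv);M=np.eye(3)-np.outer(d,d);A+=M;b+=M@o
    return np.linalg.solve(A,b)
def proj(p,X):
    T=np.linalg.inv(np.array(p["pose"]));c=T[:3,:3]@X+T[:3,3];s=c[:2]/c[2];s=s*(1+p["k1"]*s@s);K=np.array(p["K"]);return K[:2,:2]@s+K[:2,2]
E
python3 - <<'E'
from h import *
np.set_printoptions(precision=4,suppress=True)
S=ctrl.camera_params("side");C=ctrl.camera_params("scene")
print("tip",onz(S,(356,284),.002),onz(C,(280,300),.002),tri((S,(356,284)),(C,(280,300))))
print("hnd",onz(S,(335,233),.04),onz(C,(336,329),.04),tri((S,(335,233)),(C,(336,329))))
for uv in [(358,347),(408,328),(412,432)]: print(uv,onz(S,uv,.024))
print("ball",onz(S,(445,341),.28))
a=cv2.imread("pics/side0.png")
b=cv2.resize(a[310:450,340:500],None,fx=5,fy=4.2857,interpolation=cv2.INTER_CUBIC) if 0 else cv2.resize(a[215:455,310:490],None,fx=2.5,fy=2.5,interpolation=cv2.INTER_CUBIC)
c=cv2.resize(a[215:305,305:375],None,fx=4,fy=4,interpolation=cv2.INTER_CUBIC)
o=np.zeros((600,740,3),np.uint8);o[:,:450]=b;o[:360,455:735]=c
cv2.imwrite("pics/c1.png",o)
E
```

```text
tip [0.536  0.0588 0.002 ] [0.5356 0.0582 0.002 ] [0.5359 0.0584 0.0025]
hnd [0.5125 0.2111 0.04  ] [0.5178 0.2253 0.04  ] [0.5138 0.2205 0.0297]
(358, 347) [ 0.4921 -0.1377  0.024 ]
(408, 328) [ 0.6241 -0.1114  0.024 ]
(412, 432) [ 0.5564 -0.3661  0.024 ]
ball [ 0.6102 -0.3007  0.28  ]
```

View pics/c1.png

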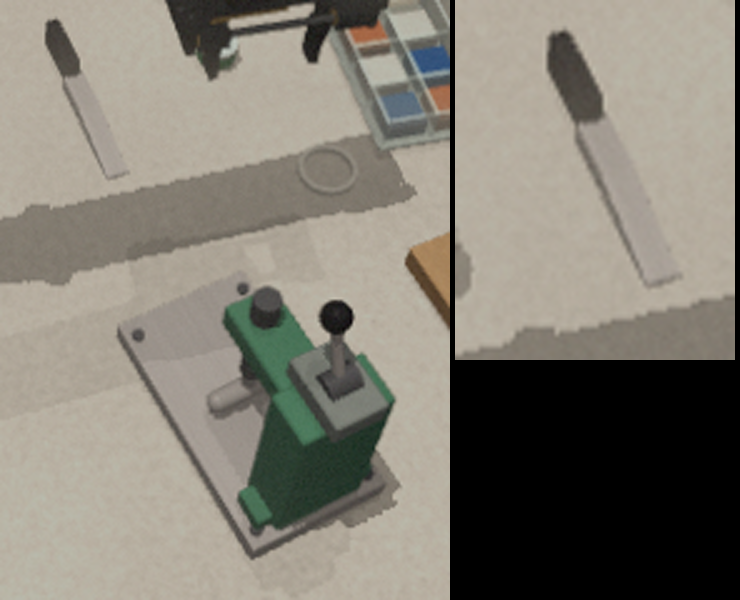

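The crop shows a free, flat-lying blade and the press front corners at side pixels (358,346) and (407,324), with the bar end at (397,376). Moving above the blade.

```bash
python3 -m creep '[[[1,45,-27,0,0,0,0],[1,90,-54,0,0,0,0],[1,135,-80,0,0,0,0],[1,180,-108,0,0,0,0],[1,200,-130,0,0,0,-0.13]]]'; python3 -m creep '[[[1,0,0,0,0,0,0],[1,0,0,0,0,0,0]]]'; python3 - <<'E'
from h import *
np.set_printoptions(precision=4,suppress=True)
W=ctrl.camera_params("wrist");im=ctrl.get_image("wrist");cv2.imwrite("pics/w1.png",im[:,:,::-1])
s=ctrl.get_state();print(s["position"],R.from_rotvec(s["tool_rot"]).as_matrix());print(W)
np.save("w1.npy",W["pose"])
S=ctrl.camera_params("side");C=ctrl.camera_params("scene")
for n,v in(("side",S),("scene",C)): cv2.imwrite(f"pics/{n}1.png",ctrl.get_image(n)[:,:,::-1])
print(tri((S,(335,233)),(C,(336,329))))
E
```

```text
time: 0.6
position: [0.5179, 0.2036, 0.2222]
tool_rot: [-2.065, -2.366, -0.001]
ft_force: [0.5, 0.5, 0.1]
grip_width: 1.004
time: 0.8
position: [0.5194, 0.2005, 0.2225]
tool_rot: [2.07, 2.362, -0.001]
ft_force: [1.0, -1.1, 0.5]
grip_width: 0.997
[0.5204 0.199  0.2224] [[-0.1284  0.9917  0.0003]
 [ 0.9917  0.1284 -0.0011]
 [-0.0011  0.0001 -1.    ]]
{'K': array([[363.0076,   0.    , 311.5086],
       [  0.    , 363.0076, 240.4846],
       [  0.    ,   0.    ,   1.    ]]), 'k1': -0.07151568738381862, 'pose': array([[ 0.9914,  0.127 ,  0.0314,  0.5103],
       [ 0.1309, -0.9611, -0.243 ,  0.267 ],
       [-0.0007,  0.2451, -0.9695,  0.3847],
       [ 0.    ,  0.    ,  0.    ,  1.    ]])}
[0.5138 0.2205 0.0297]
```

View pics/w1.png

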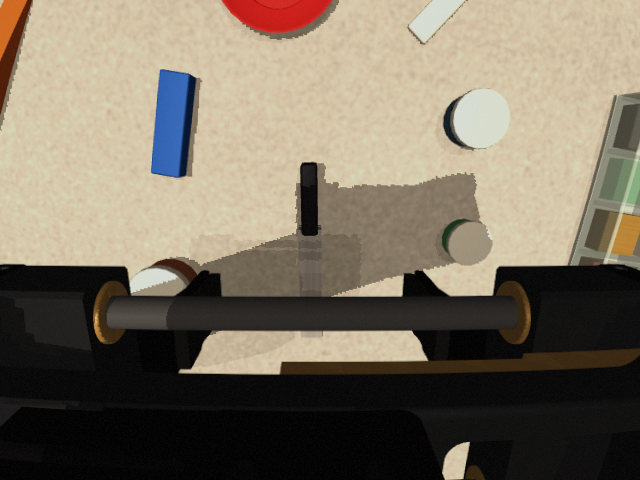

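View pics/scene1.png

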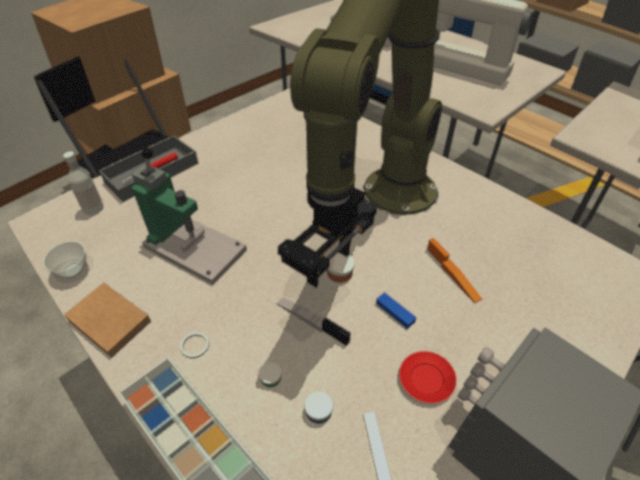

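The wrist view shows the handle top at (301..318, 163..234), in line with the jaws; the large/mid pot is close by at (165,285). The scene view shows the press plate front corners at about (245,247) and (212,279).

```bash
cat > b.py <<'E'
from h import *
np.set_printoptions(precision=4,suppress=True)
S=ctrl.camera_params("side");C=ctrl.camera_params("scene");W=dict(ctrl.camera_params("wrist"),pose=np.load("w1.npy"))
E
python3 - <<'E'
from b import *
a=onz(W,(309.5,164),.04);b=onz(W,(309.5,234),.04);t=onz(W,(312,336),.004)
print("handle far/near, tip",a,b,t,"len",np.linalg.norm(a-b),"mid",(a+b)/2, "yaw h",np.arctan2(*(b-a)[1::-1]),"yaw tip",np.arctan2(*(t-(a+b)/2)[1::-1]))
print("h tri scene/wrist",tri((W,(309.5,164)),(C,(346,337))))
print("pot",onz(W,(165,275),.03), onz(S,(292,270),.036),onz(C,(341,259),.036))
for s,c in[((358,346.2),(245,247)),((407.2,324.2),(212,279)),((410.8,433),(0,0))]:
    print(onz(S,s,.024), tri((S,s),(C,c)) if c[0] else "")
im=cv2.imread("pics/scene1.png")[135:295,120:260];s=cv2.imread("pics/side1.png")[310:445,345:485]
o=np.zeros((600,800,3),np.uint8)
q=cv2.resize(im,None,fx=2.85,fy=2.85,interpolation=cv2.INTER_CUBIC);o[:q.shape[0],:q.shape[1]]=q
q=cv2.resize(s,None,fx=2.8,fy=2.8,interpolation=cv2.INTER_CUBIC);o[:q.shape[0],402:402+q.shape[1]]=q
cv2.imwrite("pics/c2.png",o[:460])
E
```

```text
handle far/near, tip [0.51   0.2533 0.04  ] [0.5187 0.1868 0.04  ] [0.5382 0.0579 0.004 ] len 0.06706017081516515 mid [0.5143 0.2201 0.04  ] yaw h -1.4408164123828284 yaw tip -1.4245222889890912
h tri scene/wrist [0.511  0.2515 0.0293]
pot [0.3747 0.1211 0.03  ] [0.3763 0.1123 0.036 ] [0.3589 0.0905 0.036 ]
[ 0.4926 -0.1356  0.024 ] [ 0.4936 -0.1299  0.0146]
[ 0.6253 -0.1005  0.024 ] [ 0.6239 -0.0974  0.0205]
[ 0.5532 -0.3678  0.024 ]
```

View pics/c2.png

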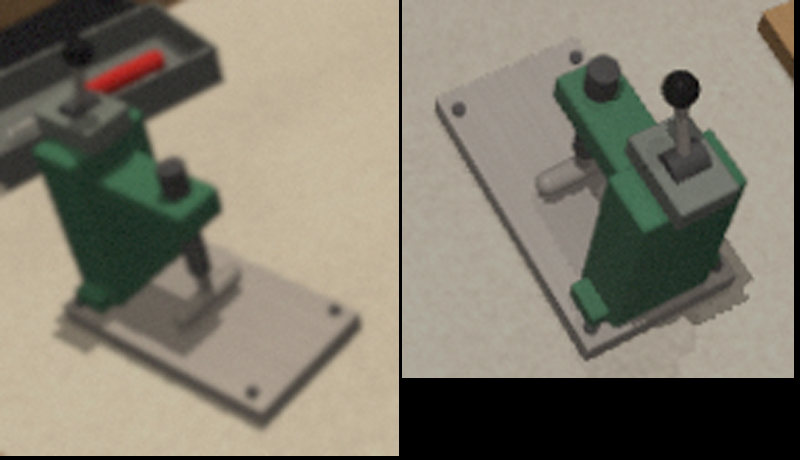

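```bash
python3 - <<'E'
from b import *
from scipy.optimize import least_squares
cor={(-.12,-.07):[(S,(357.5,346.8)),(C,(245.6,247.3))],(-.12,.07):[(S,(407.5,324.3)),(C,(212.3,281.3))],(.13,-.07):[(S,(411.1,433.9))],(.13,.07):[(C,(145.3,243.1))]}
def P(q,l): c,s=np.cos(q[2]),np.sin(q[2]);return np.array([q[0]+c*l[0]-s*l[1],q[1]+s*l[0]+c*l[1]])
f=lambda q:np.concatenate([P(q,l)-onz(p,uv,.024)[:2] for l,v in cor.items() for p,uv in v])
r=least_squares(f,[.59,-.24,-1.3]);print(r.x,f(r.x)*1000)
for l,v in cor.items():
    if len(v)>1: print("tri",tri(*v))
q=r.x; c,s=np.cos(q[2]),np.sin(q[2])
def loc(X): d=X[:2]-q[:2];return np.r_[c*d[0]+s*d[1],-s*d[0]+c*d[1],X[2]]
print("ball",tri((S,(444.6,341.4)),(C,(147.4,153.2))),loc(tri((S,(444.6,341.4)),(C,(147.4,153.2)))))
print("ball on z.28",loc(onz(S,(444.6,341.4),.282)),loc(onz(C,(147.4,153.2),.282)))
print("footend S",loc(onz(S,(395.4,376.8),.044)),"C",loc(onz(C,(203.2,232.2),.044)),loc(onz(C,(185.6,247.3),.044)))
for X in (.0,-.12): print("anvil,lip",P(q,(X,0)))
E
```

```text
[ 0.5881 -0.2251 -1.3215] [ -0.458   10.8058  -6.5573  -6.4105   0.3185   9.392   -0.023   -4.7453
  -0.9397   1.4675   7.6595 -10.5095]
tri [ 0.4923 -0.1299  0.0123]
tri [ 0.6259 -0.0949  0.0155]
ball [ 0.6064 -0.3028  0.2837] [ 0.0798 -0.0014  0.2837]
ball on z.28 [0.08   0.0007 0.282 ] [ 0.0809 -0.004   0.282 ]
footend S [ 0.0066 -0.038   0.044 ] C [-0.0073 -0.0339  0.044 ] [-0.005   0.0317  0.044 ]
anvil,lip [ 0.5881 -0.2251]
anvil,lip [ 0.5585 -0.1088]
```

```bash
python3 -m creep '[[[1,22,-3,40,0,0,-0.01],[1,22,-3,85,0,0,-0.01],[1,22,-3,130,0,0,-0.01],[1,22,-3,170,0,0,-0.01],[1,22,-3,195,0,0,-0.01]]]'; python3 -m creep '[[[1,0,0,8,0,0,0],[1,0,0,15,0,0,0],[0.1,0,0,15,0,0,0],[0.1,0,0,15,0,0,0],[0.1,0,0,15,0,0,0]]]' 30;  python3 -m creep '[[[0.1,0,0,0,0,0,0],[0.1,0,0,0,0,0,0],[0.1,0,0,0,0,0,0],[0.1,0,0,0,0,0,0],[0.1,0,0,0,0,0,0]]]' 40
```

```text
time: 1.45
position: [0.5132, 0.2187, 0.0238]
tool_rot: [-2.064, -2.367, 0.007]
ft_force: [-0.2, -0.8, -0.7]
grip_width: 1.007
time: 1.95
position: [0.5154, 0.2218, 0.0141]
tool_rot: [2.06, 2.37, 0.004]
ft_force: [0.2, 0.3, 0.3]
grip_width: 0.81
time: 2.45
position: [0.5142, 0.2214, 0.0126]
tool_rot: [2.06, 2.371, -0.0]
ft_force: [-0.4, -0.3, -0.4]
grip_width: 0.355
```

```bash
python3 -m creep '[[[0.1,0,0,0,0,0,0],[0.1,0,0,0,0,0,0],[0.1,0,0,0,0,0,0],[0.1,0,0,0,0,0,0]]]' 40;  python3 -m creep '[[[0.1,0,0,-15,0,0,0],[0.1,0,0,-30,0,0,0],[0.1,0,0,-50,0,0,0],[0.1,0,0,-70,0,0,0],[0.1,0,0,-80,0,0,0]]]' 40; python3 -m creep '[[[0.1,0,0,0,0,0,0],[0.1,0,0,0,0,0,0]]]'; python3 -c "
from b import *
s=ctrl.get_state();M=R.from_rotvec(s['tool_rot']).as_matrix();print(s['position'],M)
d=np.array([.5388,-.0313,s['position'][2]])-s['position'];print(M.T@d*1000,s['grip_width'])"
```

```text
time: 2.85
position: [0.5142, 0.2213, 0.0125]
tool_rot: [2.061, 2.371, -0.0]
ft_force: [-0.4, -0.2, -0.5]
grip_width: 0.181
time: 3.35
position: [0.5157, 0.2222, 0.096]
tool_rot: [2.059, 2.37, 0.007]
ft_force: [0.7, -0.4, -0.7]
grip_width: 0.182
time: 3.55
position: [0.5141, 0.2213, 0.0926]
tool_rot: [2.061, 2.371, 0.0]
ft_force: [0.0, 0.4, -1.8]
grip_width: 0.183
[0.5141 0.2213 0.0926] [[-0.1395  0.9902  0.0002]
 [ 0.9902  0.1395 -0.0001]
 [-0.0002  0.0002 -1.    ]]
[-253.544   -10.7517    0.0374] 0.18334586838523695
```

```bash
python3 -m creep '[[[0.1,-30,-1,0,0,0,-0.02],[0.1,-70,-3,0,0,0,-0.04],[0.1,-115,-5,0,0,0,-0.06],[0.1,-160,-7,0,0,0,-0.08],[0.1,-200,-9,0,0,0,-0.11]]]'; python3 -m creep '[[[0.1,-20,-1,0,0,0,0],[0.1,-40,-4,0,0,0,0],[0.1,-53,-8,0,0,0,0],[0.1,-53,-8,0,0,0,0],[0.1,-53,-8,0,0,0,0]]]';  python3 -c "
from b import *
for n in('scene','side'): cv2.imwrite(f'pics/{n}2.png',ctrl.get_image(n)[:,:,::-1])
s=ctrl.get_state();M=R.from_rotvec(s['tool_rot']).as_matrix();print(s['position'],M,s['grip_width'])
o=np.zeros((520,800,3),np.uint8)
q=cv2.resize(cv2.imread('pics/scene2.png')[135:335,120:275],None,fx=2.55,fy=2.55,interpolation=cv2.INTER_CUBIC);o[:q.shape[0],:q.shape[1]]=q
q=cv2.resize(cv2.imread('pics/side2.png')[255:445,335:485],None,fx=2.6,fy=2.6,interpolation=cv2.INTER_CUBIC);o[:q.shape[0],402:402+q.shape[1]]=q
cv2.imwrite('pics/c3.png',o)"
```

```text
time: 4.05
position: [0.5322, 0.0195, 0.0913]
tool_rot: [-1.926, -2.48, 0.003]
ft_force: [1.4, -0.5, -1.0]
grip_width: 0.183
time: 4.55
position: [0.538, -0.0303, 0.092]
tool_rot: [-1.926, -2.48, 0.0]
ft_force: [0.9, 0.6, -1.7]
grip_width: 0.181
[ 0.5384 -0.0295  0.0923] [[-0.2495  0.9684 -0.0004]
 [ 0.9684  0.2495  0.0007]
 [ 0.0008 -0.0002 -1.    ]] 0.18069468756639936
```

View pics/c3.png

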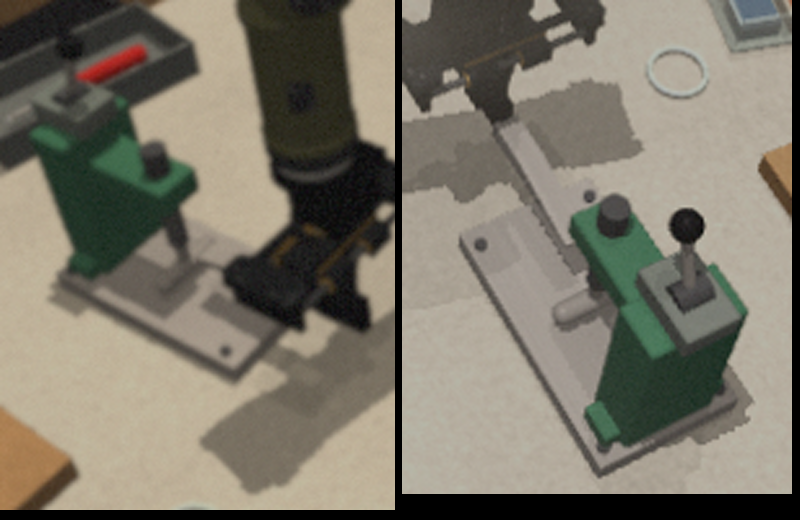

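```bash
python3 - <<'E'
from b import *
q=np.array([.5881,-.2251,-1.3215]);c,s=np.cos(q[2]),np.sin(q[2])
def loc(X): d=X[:2]-q[:2];return np.r_[c*d[0]+s*d[1],-s*d[0]+c*d[1],X[2]]*1000
f=lambda u,v:((u-402)/2.6+335,v/2.6+255)
for n,u,z in(("L neck",(503,130),.098),("L tip",(570,268),.083),("R neck",(527,120),.098)):
    X=onz(S,f(*u),z);print(n,X,loc(X))
for n,u,z in(("plate FL",(462,240),.024),("BL",(600,468),.024),("FR",(590-7,180),.024),("holeL",(481,244),.024),("holeR",(589,196),.024)):
    X=onz(S,f(*u),z);print(n,X,loc(X))
for n,u in(("holeL",(0,0)),("holeR",(225,351))):
    if u[0]:
        X=onz(C,(u[0]/2.55+120,u[1]/2.55+135),.024);print("C",n,X,loc(X))
X=onz(C,(335/2.85+120,310/2.85+135),.024);print("C holeL",X,loc(X))
print("knob S",loc(onz(S,f(614,205),.2)),"C",loc(onz(C,(174/2.85+120,163/2.85+135),.2)))
t=np.array([.5384,-.0295,0.]);print("tool loc",loc(t))
E
```

```text
L neck [ 0.5421 -0.0765  0.098 ] [-155.3508   -7.9261   98.    ]
L tip [ 0.5657 -0.2169  0.083 ] [-13.4745 -19.7096  83.    ]
R neck [ 0.5663 -0.0704  0.098 ] [-155.316    17.0658   98.    ]
plate FL [ 0.4921 -0.1385  0.024 ] [-107.5722  -71.6763   24.    ]
BL [ 0.5527 -0.3722  0.024 ] [133.8506 -70.6572  24.    ]
FR [ 0.6191 -0.0993  0.024 ] [-114.2551   61.0815   24.    ]
holeL [ 0.5081 -0.1461  0.024 ] [-96.2669 -58.0571  24.    ]
holeR [ 0.6196 -0.1173  0.024 ] [-96.6635  57.067   24.    ]
C holeR [ 0.6175 -0.1169  0.024 ] [-97.6507  55.1952  24.    ]
C holeL [ 0.5044 -0.1449  0.024 ] [-98.3806 -61.3393  24.    ]
knob S [  3.9699  -3.057  200.    ] C [ -3.2835  -3.6751 200.    ]
tool loc [-201.8154    0.0953    0.    ]
```

```bash
python3 -c "
from b import *
q=cv2.resize(cv2.imread('pics/side2.png')[285:375,345:425],None,fx=6,fy=6,interpolation=cv2.INTER_CUBIC)
cv2.imwrite('pics/c4.png',q)
p=np.array([.5384,-.0295]);d=np.array([.2495,-.9684]);n=np.array([.9684,.2495])
for nm,x,y,z in(('tipL',.165,-.012,.084),('tipR',.165,.012,.084),('neckL',.035,-.012,.0993),('neckR',.035,.012,.0993),('kneeL',.08,-.012,.0993)):
  print(nm,((proj(S,np.r_[p+d*x+n*y,z])-[345,285])*6).round())"
```

```text
tipL [315. 379.]
tipR [370. 355.]
neckL [151. 100.]
neckR [204.  78.]
kneeL [207. 187.]
```

View pics/c4.png

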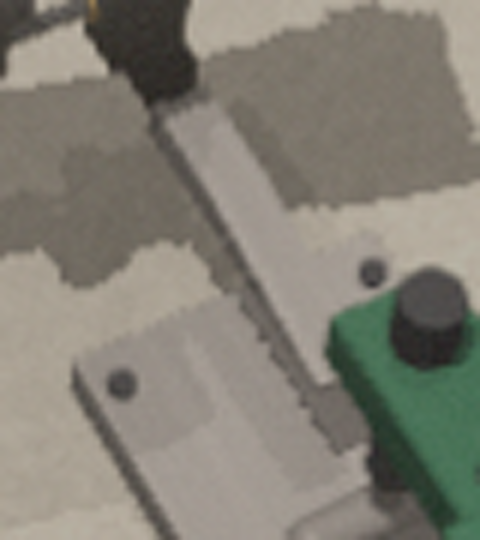

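Blade in the gripper matches the prediction (tip-left seen at (310,384) vs predicted (315,379)). Lowering it onto the anvil.

```bash
python3 -m creep '[[[0.1,0,0,20,0,0,0],[0.1,0,0,40,0,0,0],[0.1,0,0,50,0,0,0],[0.1,0,0,52,0,0,0],[0.1,0,0,53,0,0,0]]]'; for i in 1 2 ; do python3 -m creep '[[[0.1,0,0,0,0,0,0],[0.1,0,0,0.7,0,0,0],[0.1,0,0,0.7,0,0,0],[0.1,0,0,0.7,0,0,0]]]'; done
```

```text
time: 5.15
position: [0.5388, -0.0307, 0.0398]
tool_rot: [1.926, 2.482, 0.0]
ft_force: [0.9, 0.9, -0.5]
grip_width: 0.18
time: 5.55
position: [0.5388, -0.0313, 0.0393]
tool_rot: [1.927, 2.48, 0.001]
ft_force: [-0.1, -0.1, -0.7]
grip_width: 0.178
time: 5.95
position: [0.5385, -0.0312, 0.0381]
tool_rot: [-1.927, -2.481, 0.0]
ft_force: [-0.3, -0.1, -1.5]
grip_width: 0.182
```

```bash
for i in 1 2 3 ; do python3 -m creep '[[[0.1,0,0,0.6,0,0,0],[0.1,0,0,0.6,0,0,0],[0.1,0,0,0.6,0,0,0],[0.1,0,0,0.6,0,0,0]]]'; done
```

```text
time: 6.35
position: [0.5386, -0.0312, 0.0376]
tool_rot: [1.927, 2.481, -0.0]
ft_force: [-0.3, 0.2, -1.6]
grip_width: 0.179
time: 6.75
position: [0.5386, -0.0312, 0.037]
tool_rot: [1.927, 2.481, 0.0]
ft_force: [-0.4, 0.1, -1.4]
grip_width: 0.178
time: 7.15
position: [0.5387, -0.0312, 0.0365]
tool_rot: [1.927, 2.481, 0.0]
ft_force: [0.7, 0.2, 0.4]
grip_width: 0.181
```

```bash
python3 -m creep '[[[0.1,-6,0,0,0,0,0],[0.1,-14,0,0,0,0,0],[0.1,-22,0,0,0,0,0],[0.1,-28,0,0,0,0,0],[0.1,-30,0,0,0,0,0]]]';  for i in 1 2 3; do python3 -m creep '[[[0.1,-2,0,0,0,0,0],[0.1,-4,0,0,0,0,0],[0.1,-5,0,0,0,0,0],[0.1,-5,0,0,0,0,0]]]'; done
```

```text
time: 7.65
position: [0.5462, -0.0616, 0.0365]
tool_rot: [1.929, 2.479, -0.0]
ft_force: [0.1, 0.7, 1.6]
grip_width: 0.176
time: 8.05
position: [0.5474, -0.0651, 0.0365]
tool_rot: [1.927, 2.481, 0.0]
ft_force: [0.4, 1.3, 1.0]
grip_width: 0.18
time: 8.45
position: [0.5486, -0.0703, 0.0364]
tool_rot: [1.927, 2.481, 0.0]
ft_force: [-0.4, 1.2, 1.3]
grip_width: 0.18
time: 8.85
position: [0.5498, -0.0752, 0.0365]
tool_rot: [1.927, 2.48, 0.0]
ft_force: [-0.4, 2.1, 2.3]
grip_width: 0.179
```

```bash
for i in 1 2 3; do python3 -m creep '[[[0.1,-2,0,0,0,0,0],[0.1,-3,0,0,0,0,0],[0.1,-3,0,0,0,0,0]]]'|grep -E "pos|ft|time"; done
```

```text
time: 9.15
position: [0.5506, -0.078, 0.0364]
ft_force: [-0.1, 3.0, 2.7]
time: 9.45
position: [0.5513, -0.0809, 0.0364]
ft_force: [0.6, 2.3, 2.9]
time: 9.75
position: [0.5521, -0.0838, 0.0364]
ft_force: [-0.2, 3.2, 3.7]
```

```bash
python3 -m creep '[[[0.1,0,0,-0.4,0,0,0],[0.1,0,0,-0.4,0,0,0],[0.1,0,0,-0.4,0,0,0]]]'|grep -E "pos|ft|time"; python3 -c "
from b import *
print(ctrl.get_state()['torque'])
for n in('scene','side'): cv2.imwrite(f'pics/{n}3.png',ctrl.get_image(n)[:,:,::-1]);print(ctrl.get_state()['ft_force'])
o=np.zeros((520,800,3),np.uint8)
q=cv2.resize(cv2.imread('pics/scene3.png')[205:285,145:245],None,fx=4,fy=4,interpolation=cv2.INTER_CUBIC);o[:q.shape[0],:q.shape[1]]=q
q=cv2.resize(cv2.imread('pics/side3.png')[295:405,355:445],None,fx=4.4,fy=4.4,interpolation=cv2.INTER_CUBIC);o[:q.shape[0],402:402+q.shape[1]]=q
cv2.imwrite('pics/c5.png',o)"; for i in 1 2; do python3 -m creep '[[[0.1,-2,0,0,0,0,0],[0.1,-3,0,0,0,0,0],[0.1,-3,0,0,0,0,0]]]'|grep -E "pos|ft|time"; done
```

```text
time: 10.05
position: [0.5518, -0.0843, 0.0365]
ft_force: [0.3, 0.5, 0.0]
[ 0.0322 -0.19    0.0275]
[0.1203 0.1546 0.3853]
[ 0.6631 -1.1704 -0.2617]
time: 10.45
position: [0.5524, -0.0869, 0.0365]
ft_force: [-0.3, -0.2, -1.3]
time: 10.75
position: [0.5533, -0.0898, 0.0366]
ft_force: [0.0, -0.7, -0.6]
```

View pics/c5.png

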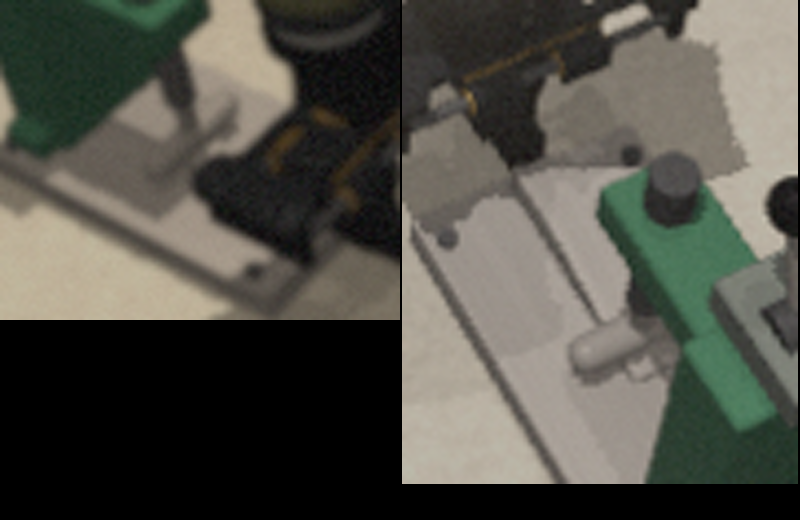

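The crop shows the blade lying square on the anvil, its edge running to about (590,310) under the middle of the foot. The earlier drag was my down-pressure; it is gone after easing off.

```bash
for i in 1 2 3 4; do python3 -m creep '[[[0.1,-2,0,0,0,0,0],[0.1,-3,0,0,0,0,0],[0.1,-3,0,0,0,0,0]]]'|grep -E "pos|ft|time"; done
```

```text
time: 11.05
position: [0.5541, -0.0927, 0.0367]
ft_force: [0.3, 0.7, -1.6]
time: 11.35
position: [0.5549, -0.0955, 0.0367]
ft_force: [-0.1, -0.1, -1.2]
time: 11.65
position: [0.5554, -0.0969, 0.0366]
ft_force: [-1.5, 4.7, -0.1]
time: 11.95
position: [0.5562, -0.1002, 0.0366]
ft_force: [-1.6, 4.4, -0.2]
```

```bash
for i in 1 2; do python3 -m creep '[[[0.1,-1,0,0,0,0,0],[0.1,-2,0,0,0,0,0],[0.1,-2,0,0,0,0,0]]]'|grep -E "pos|ft|time|wid"; done; python3 -c "
from b import *
for i in range(4): ctrl.get_image('side');s=ctrl.get_state();print(s['position'],s['ft_force'],s['ft_force']@[-.2495,.9684,0])"
```

```text
time: 12.25
position: [0.5566, -0.1016, 0.0366]
ft_force: [-1.5, 6.2, -0.3]
grip_width: 0.177
time: 12.55
position: [0.557, -0.1029, 0.0366]
ft_force: [-1.6, 7.4, 0.8]
grip_width: 0.182
[ 0.557  -0.103   0.0366] [-1.0084  6.8678  0.4221] 6.902405868307102
[ 0.5571 -0.103   0.0366] [-1.7108  6.993  -0.6222] 7.198857004030541
[ 0.5571 -0.1029  0.0366] [-2.3632  6.9293  0.626 ] 7.2999765591242305
[ 0.557  -0.103   0.0366] [-2.3557  7.4966 -0.1489] 7.84744108898617
```

```bash
for i in 1 2; do python3 -m creep '[[[0.1,-1,0,0,0,0,0],[0.1,-2,0,0,0,0,0],[0.1,-2,0,0,0,0,0]]]'|grep -E "pos|ft|time|wid"; done; python3 -c "
from b import *
for i in range(3): ctrl.get_image('side');s=ctrl.get_state();print(s['position'],s['ft_force'],s['ft_force']@[-.2495,.9684,0])"
```

```text
time: 13.05
position: [0.5575, -0.1043, 0.0366]
ft_force: [-2.2, 8.4, 0.2]
grip_width: 0.18
time: 13.35
position: [0.5579, -0.1057, 0.0366]
ft_force: [-2.5, 8.9, 0.5]
grip_width: 0.18
[ 0.5579 -0.1057  0.0365] [-2.2398  8.9626  1.2989] 9.238234315833155
[ 0.5579 -0.1057  0.0366] [-3.0527  8.6673  0.8656] 9.155086560011918
[ 0.5578 -0.1057  0.0365] [-2.6277  8.2433  0.4903] 8.638466962276869
```

```bash
python3 -m creep '[[[0.1,1,0,0,0,0,0],[0.1,2.5,0,0,0,0,0],[0.1,2.5,0,0,0,0,0]]]'|grep -E "pos|ft|time|wid"; python3 -c "
from b import *
for i in range(3): ctrl.get_image('side');s=ctrl.get_state();print(s['position'],s['ft_force'],s['ft_force']@[-.2495,.9684,0])"
```

```text
time: 13.8
position: [0.5578, -0.1058, 0.0366]
ft_force: [1.5, 5.0, -1.6]
grip_width: 0.183
[ 0.5578 -0.1057  0.0366] [-1.2446  6.3877 -1.4456] 6.496373266595754
[ 0.5578 -0.1057  0.0367] [-0.981   5.3283 -0.6079] 5.404654340284704
[ 0.5578 -0.1058  0.0367] [ 0.1943  5.1812 -2.127 ] 4.968948931429412
```

```bash
python3 -m creep '[[[0.1,1.5,0,0,0,0,0],[0.1,3,0,0,0,0,0],[0.1,3,0,0,0,0,0],[0.1,3,0,0,0,0,0]]]'|grep -E "pos|ft|time|wid"; python3 -m creep '[[[0.6,0,0,0,0,0,0],[0.6,0,0,0,0,0,0],[0.6,0,0,0,0,0,0],[0.6,0,0,0,0,0,0],[0.6,0,0,0,0,0,0]]]';python3 -m creep '[[[0.6,0,0,0,0,0,0],[0.6,0,0,0,0,0,0],[0.6,0,0,0,0,0,0]]]'; python3 -c "
from b import *
W=ctrl.camera_params('wrist');np.save('w2.npy',W['pose'])
cv2.imwrite('pics/w2.png',ctrl.get_image('wrist')[:,:,::-1])"
```

```text
time: 14.35
position: [0.5574, -0.1055, 0.0369]
ft_force: [2.8, -3.4, -4.5]
grip_width: 0.181
time: 14.85
position: [0.557, -0.1032, 0.0369]
tool_rot: [-1.927, -2.481, -0.0]
ft_force: [-0.1, 0.2, -0.9]
grip_width: 0.542
time: 15.15
position: [0.557, -0.1034, 0.0368]
tool_rot: [1.927, 2.481, 0.0]
ft_force: [-0.3, 0.3, 0.3]
grip_width: 0.594
```

View pics/w2.png

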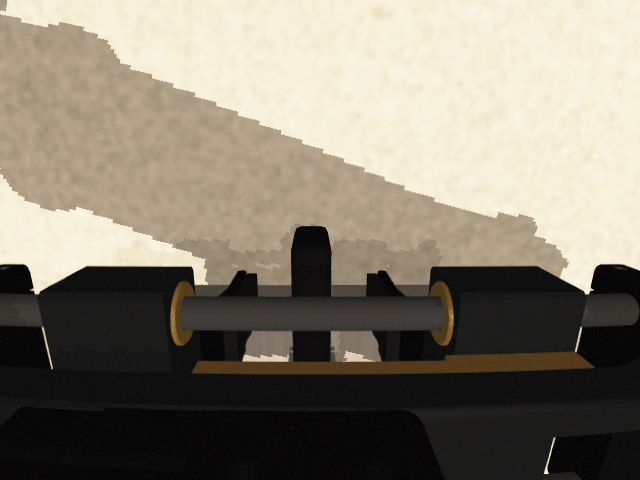

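The wrist view shows the blade free between the open fingers, handle straight at columns 292–330, centred. Lifting off and going to the lever.

```bash
python3 -m creep '[[[0.6,0,0,-12,0,0,0],[0.6,0,0,-30,0,0,0],[0.6,0,0,-70,0,0,0],[0.6,0,0,-115,0,0,0],[0.6,0,0,-160,0,0,0]]]'; python3 -m creep '[[[0,0,0,-45,0,0,0],[0,0,0,-73,0,0,0],[0,0,0,-73,0,0,0],[0,0,0,-73,0,0,0],[0,0,0,-73,0,0,0]]]';python3 - <<'E'
from b import *
S0=[cv2.imread(f"pics/side{i}.png",0).astype(np.float32) for i in(0,1)];n=ctrl.get_image("side")[:,:,::-1].copy();cv2.imwrite("pics/side4.png",n);n=cv2.cvtColor(n,cv2.COLOR_BGR2GRAY).astype(np.float32)
C1=cv2.imread("pics/scene1.png",0).astype(np.float32);cn=ctrl.get_image("scene")[:,:,::-1].copy();cv2.imwrite("pics/scene4.png",cn);cn=cv2.cvtColor(cn,cv2.COLOR_BGR2GRAY).astype(np.float32)
def pc(a,b,x,y,w,h): return np.round(cv2.phaseCorrelate(a[y:y+h,x:x+w],b[y:y+h,x:x+w],cv2.createHanningWindow((w,h),cv2.CV_32F)),2) if 0 else (cv2.phaseCorrelate(a[y:y+h,x:x+w].copy(),b[y:y+h,x:x+w].copy(),cv2.createHanningWindow((w,h),cv2.CV_32F)))
for nm,r in(("footend",(388,366,20,20)),("knob",(405,326,26,26)),("ball",(434,331,22,22)),("hole",(354,340,20,20))):
    print(nm,pc(S0[1],n,*r))
print("scene knob",pc(C1,cn,168,183,26,22))
print(ctrl.get_state()["position"],proj(S,np.array([.5881,-.2251,.2])))
E
```

```text
time: 15.7
position: [0.5567, -0.1034, 0.1993]
tool_rot: [1.927, 2.481, 0.0]
ft_force: [0.8, -0.4, -0.8]
grip_width: 0.603
time: 16.2
position: [0.5562, -0.1033, 0.2687]
tool_rot: [-1.926, -2.48, 0.002]
ft_force: [-1.4, -0.8, 0.0]
grip_width: 0.228
footend ((-0.0645677325705929, -0.22400525953413641), 1.0354393434524536)
knob ((0.5090797906201097, 0.4295205416248411), 0.9799769425097807)
ball ((0.01607483292739431, 0.16851836870615955), 0.9771359695328606)
hole ((-0.29418249768349014, -0.004175833725877709), 1.0041478776931763)
scene knob ((0.07671644416126355, 0.12329487875535783), 0.9561633813528367)
[ 0.5561 -0.1033  0.2682] [416.7879 331.8083]
```

```bash
python3 -m creep '[[[0,-35,-1,0,0,0,0],[0,-75,-2,0,0,0,0],[0,-115,-2,0,0,0,0],[0,-150,-2,0,0,0,0],[0,-160,-2,0,0,0,0]]]'; python3 -m creep '[[[0,0,0,0,0,0,0],[0,-7,0,0,0,0,0],[0,-14,0,0,0,0,0],[0,-20,0,0,0,0,0]]]'; for i in 1 2 3; do python3 -m creep '[[[0,-4,0,0,0,0,0],[0,-8,0,0,0,0,0],[0,-12,0,0,0,0,0],[0,-12,0,0,0,0,0]]]'|grep -E "time|pos|ft"; done
```

```text
time: 16.8
position: [0.5933, -0.2641, 0.2677]
tool_rot: [-1.934, -2.474, 0.005]
ft_force: [0.0, -1.1, 0.5]
grip_width: 0.005
time: 17.2
position: [0.5999, -0.2776, 0.27]
tool_rot: [1.925, 2.483, 0.001]
ft_force: [-0.1, 0.0, 0.7]
grip_width: 0.001
time: 17.6
position: [0.603, -0.2902, 0.27]
ft_force: [1.2, 1.0, 0.9]
time: 18.0
position: [0.6054, -0.3027, 0.2696]
ft_force: [0.4, 0.2, -1.0]
time: 18.4
position: [0.6084, -0.3143, 0.2697]
ft_force: [0.3, 0.5, -0.6]
```

```bash
for i in 1 ; do python3 -m creep '[[[0,-4,0,0,0,0,0],[0,-8,0,0,0,0,0],[0,-12,0,0,0,0,0],[0,-12,0,0,0,0,0]]]'|grep -E "time|pos|ft"; done;  for i in 1 2 3; do python3 -m creep '[[[0,-2,0,0,0,0,0],[0,-3,0,0,0,0,0],[0,-3,0,0,0,0,0]]]'|grep -E "time|pos|ft"; done
```

```text
time: 18.8
position: [0.6115, -0.3256, 0.2694]
ft_force: [0.5, -0.0, 0.5]
time: 19.1
position: [0.6122, -0.3277, 0.2697]
ft_force: [0.7, -0.1, -0.4]
time: 19.4
position: [0.613, -0.3307, 0.2697]
ft_force: [-0.2, 1.1, -0.5]
time: 19.7
position: [0.6137, -0.3338, 0.2697]
ft_force: [0.3, 1.5, -0.8]
```

```bash
for i in 1 2 3; do python3 -m creep '[[[0,-2,0,0,0,0,0],[0,-3,0,0,0,0,0],[0,-3,0,0,0,0,0]]]'|grep -E "time|pos|ft"; done
```

```text
time: 20.0
position: [0.6144, -0.3364, 0.2697]
ft_force: [-0.0, 1.5, 0.2]
time: 20.3
position: [0.6147, -0.3368, 0.2696]
ft_force: [-3.4, 6.3, 1.2]
time: 20.6
position: [0.6149, -0.3371, 0.2696]
ft_force: [-6.3, 10.7, 2.6]
```

End stop felt (about 12 N). Backing off, rising and taking a check picture.

```bash
python3 -m creep '[[[0,10,0,0,0,0,0],[0,25,0,0,0,0,0],[0,45,0,0,0,0,0],[0,85,0,-10,0,0,0],[0,125,0,-20,0,0,0]]]';python3 -m creep '[[[0,45,0,0,0,0,0],[0,90,0,0,0,0,0],[0,135,0,0,0,0,0],[0,170,0,0,0,0,0],[0,170,0,0,0,0,0]]]'; python3 -c "
from b import *
for n in('scene','side'): cv2.imwrite(f'pics/{n}5.png',ctrl.get_image(n)[:,:,::-1])
o=np.zeros((520,800,3),np.uint8)
q=cv2.resize(cv2.imread('pics/scene5.png')[135:295,110:265],None,fx=2.55,fy=2.55,interpolation=cv2.INTER_CUBIC);o[:q.shape[0],:q.shape[1]]=q
q=cv2.resize(cv2.imread('pics/side5.png')[255:445,340:490],None,fx=2.6,fy=2.6,interpolation=cv2.INTER_CUBIC);o[:q.shape[0],402:402+q.shape[1]]=q
cv2.imwrite('pics/c6.png',o)
p=np.array([.5578,-.1057]);d=np.array([.2495,-.9684])
for nm,x,z in(('hrear',-.035,.064),('hfront',.035,.064)):
  X=np.r_[p+d*x,z];print(nm,(proj(C,X)-[110,135])*2.55,(proj(S,X)-[340,255])*2.6+[402,0])"
```

```text
time: 21.1
position: [0.5843, -0.2218, 0.2899]
tool_rot: [1.93, 2.477, -0.002]
ft_force: [0.8, 1.3, 1.2]
grip_width: 0.005
time: 21.6
position: [0.5427, -0.0506, 0.291]
tool_rot: [1.916, 2.488, 0.004]
ft_force: [0.4, 0.2, -0.0]
grip_width: 0.004
hrear [328.7971 311.0832] [493.5453 145.2533]
hfront [272.5439 283.9273] [531.6222 203.6664]
```

View pics/c6.png

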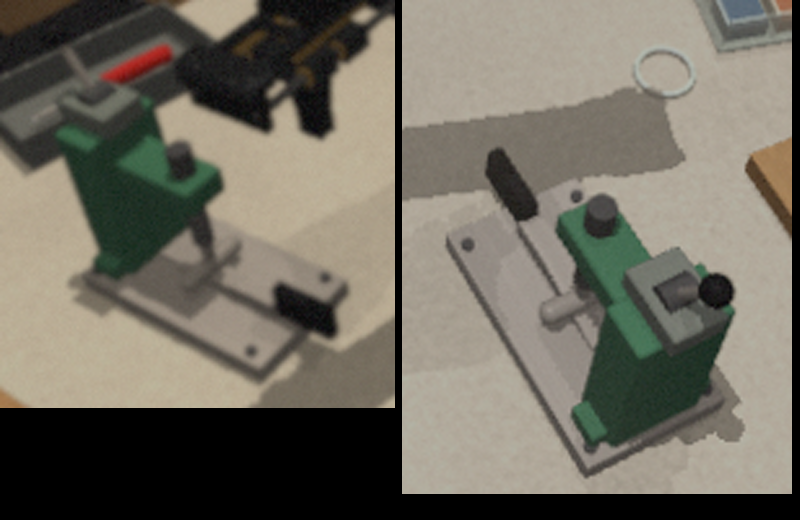

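```bash
python3 - <<'E'
from b import *
im=cv2.imread("pics/w2.png",0);print(im[222:240,311].tolist());w1=cv2.imread("pics/w1.png",0);print(w1[158:172,309].tolist())
W2=dict(W,pose=np.load("w2.npy"));d=np.array([.2495,-.9684])
for v in(227,229,231):
  r=onz(W2,(311,v),.064);print(v,r,"handle centre minus final push pos along blade mm",((r[:2]-[.5578,-.1057])@d+.032)*1000)
n=cv2.imread("pics/side5.png")
u=((715-402)/2.6+340,291/2.6+255)
q=np.array([.5881,-.2251,-1.3215]);c,s=np.cos(q[2]),np.sin(q[2])
X=onz(S,u,.279);e=X[:2]-q[:2];lx=c*e[0]+s*e[1];print("ball x",lx,"lock",np.arcsin((lx-.1)/.07)+.5)
print(ctrl.get_state()["qd"],ctrl.get_state()["position"])
E
```

```text
[157, 158, 137, 134, 34, 4, 3, 8, 7, 12, 6, 9, 10, 10, 7, 9, 12, 5]
[195, 197, 198, 199, 97, 5, 12, 23, 29, 32, 31, 31, 34, 31]
227 [ 0.547  -0.0664  0.064 ] handle centre minus final push pos along blade mm -8.754881178278586
229 [ 0.5472 -0.0672  0.064 ] handle centre minus final push pos along blade mm -7.976882618019224
231 [ 0.5473 -0.0679  0.064 ] handle centre minus final push pos along blade mm -7.1967965480229035
ball x 0.137339076247885 lock 1.0626332343106635
[ 0.0253  0.0176  0.0374 -0.0091  0.0051  0.0019  0.0029] [ 0.5433 -0.0567  0.2906]
```

```bash
python3 - <<'E'
from b import *
W2=dict(W,pose=np.load("w2.npy"));d=np.array([.2495,-.9684])
a=onz(W,(309.5,162),0.);d1=np.array([.1395,-.9902]);off=(a[:2]-[.5142,.2213])@d1
r=onz(W2,(311,226),.024);print(a,r,off,(r[:2]-[.5578,-.1057])@d)
E
```

```text
[0.5097 0.2538 0.    ] [ 0.5489 -0.0742  0.024 ] -0.0327623425214413 -0.032747532049560754
```

```bash
python3 -m creep '[[[0.3,0,0,0,0,0,0],[0.3,0,0,0,0,0,0],[0.3,0,0,0,0,0,0],[0.3,0,0,0,0,0,0],[0.3,0,0,0,0,0,0]]]'; python3 -c "
from bench import ctrl
print(ctrl.close_job())"
```

```text
time: 22.2
position: [0.543, -0.0568, 0.2896]
tool_rot: [-1.928, -2.48, 0.0]
ft_force: [-0.3, 0.4, -0.8]
grip_width: 0.289
the job is handed in; nothing more can be done
None
```

The blade is wedged flat under the foot and let go, the lock lever is swung to its back stop, and I handed the job in at about 22 s. No verdict was reported.

**Blade:** I gripped it by the handle, laid it flat on the anvil and slid it in. After first touch it went about 10 mm further, which makes a lift of about 1.85 mm. From the wrist picture taken just after I opened the fingers, the handle had not moved (0.0 mm along the blade). The later side and scene pictures still show it straight and central under the foot.

**Lever:** I pushed it until I felt the stop, at about 12 N. From its ball in the side picture I get about 1.06 rad, so it is at the back stop. The arm then stood clear, touching nothing.

**Checks that disagreed:**
- **Push force:** it ended near 9 N, higher than the 5.5 to 7.5 N expected at 2 mm of lift. I had been pressing down slightly, which explains only part of it. I trusted the travel more; by force alone the lift could be nearer 3.5 mm, which would be over the 3.2 mm limit.
- **Foot lift in pictures:** comparing before and after images of the foot was too coarse to confirm the lift.
- **Press position:** the two fixed cameras disagreed by about 8 mm or more at some of the anvil's corners, so I set the depth by feel and travel instead.

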